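Set the beam balance for 350 g garlic bags

ROBOT

A 6-joint arm with a two-finger parallel gripper is mounted at the origin on the work surface. World frame = base frame: x ahead of the robot, y to its left, z up, the work surface at z = 0. Lengths are in m, angles in rad, forces in N, time in s.
With the tool pointing down it reaches from about 0.325 to 0.775 m from the base axis. Payload 9.3 kg.
Tool frame: the origin (TCP) lies where the fingers leave the gripper's body, on its centre line; the fingertips stand 73 mm ahead of it and the grasp point (between the pads) lies 54 mm ahead of it; z points along the fingers, y is the direction in which the jaws open and shut (so a half turn about z gives the same grasp; the last joint's range is limited). The gripper opens to 85 mm and grips with 20 to 120 N. Pads are 22 mm wide; open, the fingers measure 114 mm over their backs; the gripper's body (76 mm by 85 mm) begins 54 mm behind the grasp point. The pads swing forward as they close: fully open they stand 13 mm farther back than shut.
Start: joints at [-1.354, 0.259, 0.021, 1.334, 0, 1.418], TCP at [0.199, -0.513, 0.304] pointing down, gripper open.
Joint ranges: [-3.04, 3.04], [-0.91, 1.82], [-1.04, 1.36], [-1.92, 1.95], [-1.52, 1.45], [-3.14, 3.14]. Speed limits (rad/s): [2.22, 2.22, 2.79, 3.14, 3.14, 3.14].

INTERFACE

Orientations are given as [roll, pitch, yaw] about the fixed x, y, z axes, in that order (R = Rz(yaw) Ry(pitch) Rx(roll)).
In Python, from bench import arm, vision, spotter gives the robot as it stands.
- The arm moves only by the tool send_rows, never from a script. Its argument "deltas" is a list of rows, each a list of 7 numbers: the shift along the tool's x, y, z in m, then the turn, a rotation vector about the tool's x, y, z in degrees, then the closure, from 0 (fully open) to 1 (shut). A call has 1 to 5 rows; each row shifts and turns the pose as measured when the row begins, along the tool's axes as they then stand; what a row does not reach is not made up. A row lasts 1/12 s, in which the tool goes at most 41.7 mm and 7.16 degrees, less where a joint would pass 70% of its speed; a pose out of reach is approached as far as the arm can. A call with a gripper value outside its range is refused whole. The fingers move at their own pace and stop on an object; "grip_force" is the grip in N (left out, the last holds). Time passes only in rows, so rows that do not move let the fingers close. It gives the time, the measured TCP pose, the force and the opening at its end, in the units of the state.
- arm.sense(): the state, without advancing time (a new reading comes with each control period).
- vision.camera(name): name is "side" or "top" or "wrist"; returns the picture (400x640x3 uint8, red, green, blue); there is no depth.
- vision.calibration(name): a dict with "fovy" (degrees; the focal length in pixels is half the picture's height over the tangent of half this angle, whatever the lens; pixels are square), "cx", "cy" (the principal point, pixels), "extrinsics" (4x4, takes a point from camera to world coordinates). Camera axes: x right, y down, z forward; pixel columns grow to the right and rows downward; lengths in m; the calibration is good to about 2 mm. A picture is of the moment at which its call begins: read the wrist's pose just before it. calibration takes no time and is no camera call; for the wrist camera it gives the pose at the moment of the call.
- arm.sign_off(): hands the job in, once; it reports no verdict.
Trained networks look in the newest picture that a camera, given by its name, has taken for a name from the list of things; names that differ only in an ending like _2 or _b are one class to them, and where a whole thing is asked for, a point or a joint stands for the part that bears it (a point fixed in the world has none). Each returns a list of dicts, best first, with "conf" (0 to 1); they miss things now and then, are a little off and sometimes report something else, mostly with a low value. They report only what shows in the picture. A call takes as long as a camera call.
- spotter.regions_of(label, camera): "mask" (400x640 bool, what is visible of it) and "box" ([left, top, right, bottom] in pixels, round what is visible of it).
The state is a dict: "time_s": time; "joints": joint angles; "joint_velocities": joint speeds; "effort": joint torques, N m; "ee_pos": TCP position; "tcp_rot": TCP orientation; "wrist_force": force on the tool from outside, world axes, zero at the start; "ft_torque": the same for the moment, N m; "gripper_width": finger opening in m.
Only numpy, scipy, OpenCV 4.12 (cv2) and the standard library are available. Lean on these libraries where they do the work, as an engineer would, in place of code of your own. Each camera call takes 0.05 s, during which the arm holds its last target.

TASK

Set the beam balance for packing 350 g bags: with a fingertip, gently push the big brass poise along the rear beam to its 300 g notch and the small brass poise along the front beam to its 50 g notch, each until its spring pin has dropped fully into that notch. Only push the poises: do not pinch them or pull up their pins, and leave the garlic, check weight, tape, marker and punnet where they stand.

Things in the scene. Friction and masses are not known exactly. Their poses are not given: they have to be found in the camera images.
- balance: Double-beam bench balance, pale grey, fixed, 507 mm long (y -267 to +240 mm), feet 150 mm wide. Origin on the bench, midway between the beams; x points from front to rear beam, y along the beams to the steel platter (150 mm wide, centre y +165, top 104 mm high), z up. Zero notches at y +35. Index post at y -247, 148 mm high; else nothing but the poises rises above the rear beam's edge (135 mm).
- rear_setting (a joint): Travel of the big (rear) poise from its zero notch, m; grows away from the platter (balance -y). Notches at 0, 0.036, 0.072, 0.108, 0.144, 0.180 for 0, 100 .. 500 g; 300 g is 0.108, the fourth from the platter end. It starts below 300 g, in a notch or between notches. Pushing out of a notch takes 2 to 5 N, sliding under 1 N; the push dips as the pin falls into a notch.
- rear_drop (a joint): How far the big poise's spring pin has sunk, m: 0 riding on the beam's flat edge between notches, about 0.0033 fully down in a notch, negative when pulled up.
- rear_poise_mid (a point): Middle of the big poise's brass block, 16 mm above the rear beam's flat edge. Block 26 mm across the beam, 22 mm along it, from 4 to 28 mm above the edge; two cheeks hang down beside the beam. It slides on the beam and cannot come off. The steel pin through it has a knob of 10 mm diameter on top, up to 39 mm above the edge, 3 mm lower once dropped. About 200 g.
- rear_300 (a point): Middle of the 300 g notch, level with the flat top edge of the rear beam, 135 mm above the bench. That beam lies at balance x +25 mm, 5 mm thick, with six V notches 36 mm apart, 12 mm wide at the top. A notch draws the poise in from about 5 mm either side of its middle. The beam rests on its lower stop and can rock up 0.045 rad if lifted.
- front_setting (a joint): Travel of the small (front) poise from its zero notch, m; grows away from the platter (balance -y). Notches every 0.018 from 0 to 0.180 for 0, 10 .. 100 g; 50 g is 0.090, the sixth, in the middle, with a longer scale mark. It starts above 50 g, in a notch or between notches. Pushing out of a notch takes 1 to 4 N, sliding under 1 N.
- front_drop (a joint): How far the small poise's spring pin has sunk, m: 0 riding on the beam's flat edge between notches, about 0.0025 fully down in a notch, negative when pulled up.
- front_poise_mid (a point): Middle of the small poise's brass block, 14 mm above the front beam's flat edge. Block 22 mm across the beam, 14 mm along it, from 4 to 24 mm above the edge; two cheeks hang down beside the beam. It slides on the beam and cannot come off. The steel pin through it has a knob of 10 mm diameter on top, up to 35 mm above the edge, 2.5 mm lower once dropped. About 160 g.
- front_50 (a point): Middle of the 50 g notch, level with the flat top edge of the front beam, 112 mm above the bench. That beam lies at balance x -25 mm (the robot's side), 5 mm thick, with eleven V notches 18 mm apart, 9.6 mm wide at the top. A notch draws the poise in from about 4 mm either side of its middle.
- bulb1: Loose garlic bulb, 56 mm wide, 66 mm high, standing on the bench by the balance; origin under its centre. Bystander.
- bulb2: Loose garlic bulb, 62 mm wide, 73 mm high, standing on the bench by the balance; origin under its centre. Bystander.
- bulb3: Loose garlic bulb, 52 mm wide, 61 mm high, standing on the bench behind the balance; origin under its centre. Bystander.
- weight: Brass check weight, 31 mm wide, 58 mm high, standing on the bench by the balance; origin under its centre. Bystander.
- tape: Roll of kraft tape lying flat, 90 mm across, 24 mm high, behind the balance; origin under its centre. Bystander.
- marker: Black marker with blue cap lying on the bench just in front of the balance's base, 137 mm long, 18 mm high; origin under its middle. Bystander.
- punnet: Green open punnet full of garlic, 115 x 165 mm, about 75 mm high with the bulbs; origin under its centre. Bystander.

How it is judged:
By the outcome, as a careful person would: the job done as asked, in the order asked, and still so for the second after the job is handed in, with the robot touching nothing.
It also fails if it takes over 42 s, if anything falls off the work surface, if the arm or the gripper's body presses on something with over 40 N, if the wrist force passes 120 N, or if a joint passes its speed limit or range.

## Working session

There is one attempt and no reset: what is moved stays moved. The work goes in short steps, Python scripts to look and compute and a tool call to move; the robot and the scene stay as the last step left them, time stands still between calls to the robot, and variables do not carry over. Pictures are saved under pics/ and viewed, and the job is handed in when it is done.

Besides the shell and the picture viewer there is one more tool, called after "Request:" as name(argument=value, ...) on one line, values as JSON. send_rows: Moves the arm, as the interface text tells. Its arguments: {"type":"object","properties":{"deltas":{"type":"array"},"grip_force":{"type":"number"}},"required":["deltas"]}

```bash
ls; mkdir -p pics; cat > h.py <<'E'
import numpy as np, cv2
from bench import arm, vision, spotter
def snap(n,f):
    c=vision.calibration(n); im=vision.camera(n); cv2.imwrite('pics/'+f,im[:,:,::-1]); return im,c
def K(c):
    f=200/np.tan(np.radians(c['fovy'])/2); return f
def ray(c,u,v):
    E=np.array(c['extrinsics']); d=np.array([(u-c['cx'])/K(c),(v-c['cy'])/K(c),1]); return E[:3,3],E[:3,:3]@d
def atz(c,u,v,z):
    o,d=ray(c,u,v); return o+d*(z-o[2])/d[2]
def proj(c,p):
    E=np.array(c['extrinsics']); q=E[:3,:3].T@(np.array(p)-E[:3,3]); return [round(float(c['cx']+K(c)*q[0]/q[2]),1),round(float(c['cy']+K(c)*q[1]/q[2]),1)]
E
python3 - <<'E'
from h import *
s=arm.sense(); print(s)
for n in ['side','top','wrist']:
    im,c=snap(n,n+'0.png'); print(n,c)
    if n!='wrist':
        for l in ['balance','rear_poise_mid','front_poise_mid']:
            for r in spotter.regions_of(l,n)[:2]: print(l,r['conf'],r['box'])
E
```

```text
pics
{'time_s': 0.0, 'joints': array([-1.35360898e+00,  2.59212670e-01,  2.07808120e-02,  1.33369636e+00,
        4.01046032e-06,  1.41818945e+00]), 'joint_velocities': array([-0.00210162, -0.00062111, -0.00110771,  0.00091757, -0.00010525,
       -0.00149983]), 'effort': array([ 5.82000011e-04, -5.55637729e+01,  3.44527280e+01,  1.38075065e-02,
       -1.54380618e-04, -2.13818134e-05]), 'ee_pos': array([ 0.19873831, -0.51265331,  0.30326247]), 'tcp_rot': array([-3.14027685e+00, -2.06431346e-04,  3.69794082e-01]), 'wrist_force': array([ 0.79039798, -0.3817681 , -0.09092067]), 'ft_torque': array([ 0.02688397, -0.04503009, -0.07324641]), 'gripper_width': 0.08528591892010598}
side {'fovy': 56.100317902548944, 'cx': 322.82788416162657, 'cy': 195.06755732251514, 'extrinsics': array([[ 0.99680557, -0.02742506,  0.07501009,  0.47527938],
       [-0.07752204, -0.55813011,  0.82612415, -0.69336884],
       [ 0.01920888, -0.8293001 , -0.55847325,  0.66804677],
       [ 0.        ,  0.        ,  0.        ,  1.        ]])}
balance 0.71 [288.6, 181.9, 388.8, 371.1]
rear_poise_mid 0.51 [336.6, 21
[... 536 characters left out ...]
000e+00,  0.00000000e+00,  0.00000000e+00,
         1.00000000e+00]])}
balance 0.66 [288.7, 170.4, 478.3, 233.3]
rear_poise_mid 0.43 [376.3, 180.6, 385.9, 190.5]
front_poise_mid 0.53 [424.7, 199.4, 432.9, 209.8]
front_poise_mid 0.43 [355.4, 234.4, 374.8, 257.6]
wrist {'fovy': 64.9408932762109, 'cx': 319.897033105542, 'cy': 200.01832680069802, 'extrinsics': array([[ 3.60870338e-01, -8.93451375e-01, -2.67427072e-01,
         2.67331381e-01],
       [-9.32615762e-01, -3.45512021e-01, -1.04159891e-01,
        -4.85499908e-01],
       [ 6.62530034e-04,  2.86994918e-01, -9.57931875e-01,
         3.73379945e-01],
       [ 0.00000000e+00,  0.00000000e+00,  0.00000000e+00,
         1.00000000e+00]])}
```

```bash
python3 - <<'E'
import cv2
a=cv2.imread('pics/top0.png')[130:300,260:500]; cv2.imwrite('pics/topz.png',cv2.resize(a,None,fx=3.3,fy=3.3,interpolation=2))
a=cv2.imread('pics/side0.png')[130:390,210:430]; cv2.imwrite('pics/sidez.png',cv2.resize(a,None,fx=2.3,fy=2.3,interpolation=2))
E
```

```text
(no output)
```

View pics/topz.png

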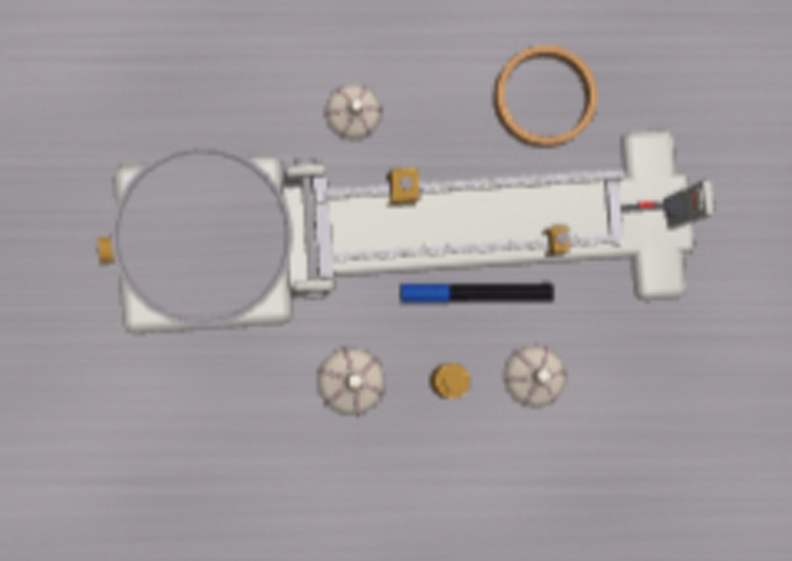

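View pics/sidez.png

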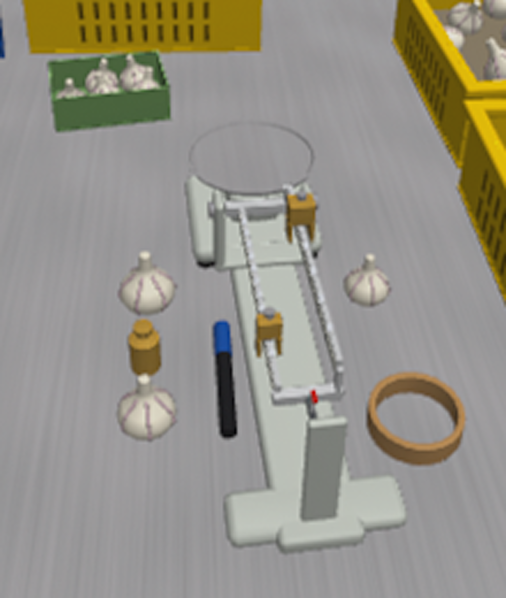

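View pics/side0.png

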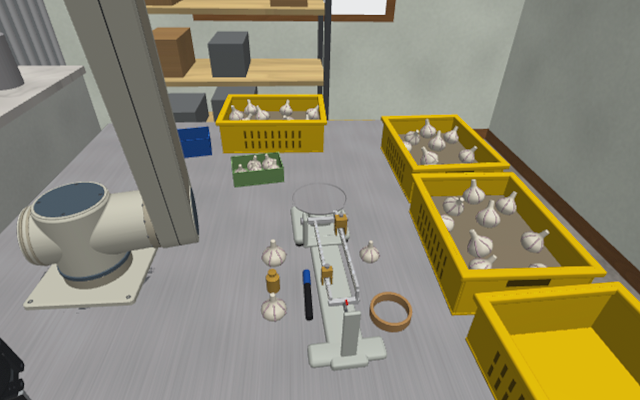

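The pictures show the balance nearly along world y, with the platter on the left of the top view. The rear knob is at top px (382.7,185.8), the front knob at (430,202.4) and the platter centre at (321.8,201.5). The marker and garlic lie on the robot's side.

```bash
python3 - <<'E'
from h import *
c=vision.calibration('top'); s=vision.calibration('side')
z=lambda u,v:(260+u/3.3,130+v/3.3)
P=dict(rk=(405,184,.172),fk=(561,239,.146),plat=(204,236,.104),rb0=(335,191,.135),rb1=(612,176,.135),fb0=(340,258,.112),fb1=(605,241,.112),postbot=(712,198,.148),foot1=(650,131,.015),foot2=(660,299,.01))
W={k:atz(c,*z(u,v),h) for k,(u,v,h) in P.items()}
for k in W: print(k,W[k].round(4),proj(s,W[k]))
d=W['rb0']-W['rb1'];print(np.degrees(np.arctan2(-d[0],d[1])));d=W['fb0']-W['fb1'];print(np.degrees(np.arctan2(-d[0],d[1])))
# hypothesize
for yaw in [3,3.5,4,4.5]:
    a=np.radians(yaw);ex=np.array([np.cos(a),np.sin(a)]);ey=np.array([-np.sin(a),np.cos(a)])
    o=W['plat'][:2]-.165*ey; 
    print(yaw,o.round(4),{k:((W[k][:2]-o)@ex*1000//1,(W[k][:2]-o)@ey*1000//1) for k in W})
E
```

```text
rk [ 0.5717 -0.0328  0.172 ] [338.8, 213.2]
fk [ 0.5301 -0.1614  0.146 ] [324.6, 263.8]
plat [0.5361 0.1279 0.104 ] [317.6, 198.0]
rb0 [0.5704 0.0205 0.135 ] [335.1, 212.3]
rb1 [ 0.5829 -0.2062  0.135 ] [354.3, 283.7]
fb0 [0.5171 0.0151 0.112 ] [312.9, 222.0]
fb1 [ 0.5315 -0.2047  0.112 ] [326.8, 292.7]
postbot [ 0.5634 -0.2837  0.148 ] [350.1, 313.3]
foot1 [ 0.6386 -0.2689  0.015 ] [383.4, 349.9]
foot2 [ 0.4889 -0.2757  0.01  ] [306.3, 359.3]
3.1779095107366206
3.7500069956700304
3 [ 0.5447 -0.0368] {'rk': (np.float64(27.0), np.float64(2.0)), 'fk': (np.float64(-22.0), np.float64(-124.0)), 'plat': (np.float64(0.0), np.float64(164.0)), 'rb0': (np.float64(28.0), np.float64(55.0)), 'rb1': (np.float64(29.0), np.float64(-172.0)), 'fb0': (np.float64(-25.0), np.float64(53.0)), 'fb1': (np.float64(-22.0), np.float64(-167.0)), 'postbot': (np.float64(5.0), np.float64(-248.0)), 'foot1': (np.float64(81.0), np.float64(-237.0)), 'foot2': (np.float64(-69.0), np.float64(-236.0))}
3.5 [ 0.5461 -0.0367] {'rk': (np.float64(25.0), np.float64(2.0)), 'fk': (np.float64(-24.0), np.float64(-124.0)), 'plat': (
[... 659 characters left out ...]
53.0)), 'fb1': (np.float64(-28.0), np.float64(-167.0)), 'postbot': (np.float64(-2.0), np.float64(-248.0)), 'foot1': (np.float64(74.0), np.float64(-238.0)), 'foot2': (np.float64(-76.0), np.float64(-235.0))}
4.5 [ 0.549  -0.0365] {'rk': (np.float64(22.0), np.float64(1.0)), 'fk': (np.float64(-29.0), np.float64(-123.0)), 'plat': (np.float64(0.0), np.float64(165.0)), 'rb0': (np.float64(25.0), np.float64(55.0)), 'rb1': (np.float64(20.0), np.float64(-172.0)), 'fb0': (np.float64(-28.0), np.float64(53.0)), 'fb1': (np.float64(-31.0), np.float64(-167.0)), 'postbot': (np.float64(-6.0), np.float64(-248.0)), 'foot1': (np.float64(71.0), np.float64(-239.0)), 'foot2': (np.float64(-79.0), np.float64(-234.0))}
```

```bash
cat >> h.py <<'E'
from scipy.spatial.transform import Rotation as R
B0=np.array([.5465,-.0367]); BY=np.radians(3.6)
def b2w(x,y):
    return B0+np.array([x*np.cos(BY)-y*np.sin(BY),x*np.sin(BY)+y*np.cos(BY)])
def w2b(p):
    d=np.array(p[:2])-B0; return np.array([d[0]*np.cos(BY)+d[1]*np.sin(BY),-d[0]*np.sin(BY)+d[1]*np.cos(BY)])
def plan(x,y,z,yaw=None,n=None):
    s=arm.sense(); p=s['ee_pos'].copy(); r=R.from_euler('xyz',s['tcp_rot'])
    if yaw is None: yaw=np.pi/2+BY
    rt=R.from_euler('xyz',[np.pi,0,yaw]); t=np.array([x,y,z])
    D=np.linalg.norm(t-p); A=np.degrees((r.inv()*rt).magnitude())
    k=n or max(1,int(np.ceil(max(D/.04,A/7))))
    for i in range(min(k,5)):
        m=k-i; d=r.inv().apply((t-p)/m); w=(r.inv()*rt).as_rotvec()/m
        print([round(float(v),4) for v in d]+[round(float(v),2) for v in np.degrees(w)])
        p=p+(t-p)/m; r=r*R.from_rotvec(w)
    print('rows',k,'t',s['time_s'],'ee',s['ee_pos'].round(4),'bal',w2b(s['ee_pos']).round(4),'rpy',s['tcp_rot'].round(4),'F',s['wrist_force'].round(2),'w',s['gripper_width'])
E
python3 - <<'E'
from h import *
plan(.548,-.05,.30)
E
```

```text
[0.0329, -0.0204, 0.0003, -0.0, -0.0, -4.83]
[0.0345, -0.0175, 0.0003, -0.0, -0.0, -4.83]
[0.0358, -0.0146, 0.0003, -0.0, -0.0, -4.83]
[0.0369, -0.0115, 0.0003, -0.0, -0.0, -4.83]
[0.0377, -0.0083, 0.0003, -0.0, -0.0, -4.83]
rows 15 t 0.45 ee [ 0.1988 -0.5128  0.3038] bal [-0.3769 -0.4533] rpy [-3.1415 -0.      0.3698] F [-0.44 -0.28 -1.13] w 0.08564027269695353
```

Request:
send_rows(deltas=[[0.033, -0.02, 0, 0, 0, -5, 1], [0.0345, -0.0175, 0, 0, 0, -5, 1], [0.036, -0.0145, 0, 0, 0, -5, 1], [0.037, -0.0115, 0, 0, 0, -5, 1], [0.038, -0.008, 0, 0, 0, -5, 1]])

```text
time_s: 0.87
ee_pos: [0.3146, -0.3586, 0.3017]
tcp_rot: [-3.141, 0.001, 0.811]
wrist_force: [1.1, -1.7, 0.1]
gripper_width: 0.0257
```

```bash
python3 - <<'E'
from h import *
plan(.548,-.05,.30)
E
```

```text
[0.0385, -0.0043, 0.0001, -0.01, 0.0, -4.72]
[0.0387, -0.0012, 0.0001, -0.01, 0.0, -4.72]
[0.0386, 0.002, 0.0001, -0.01, 0.0, -4.72]
[0.0383, 0.0052, 0.0001, -0.01, 0.0, -4.72]
[0.0378, 0.0083, 0.0001, -0.01, 0.0, -4.72]
rows 10 t 0.8667 ee [ 0.3146 -0.3586  0.3017] bal [-0.2517 -0.3067] rpy [-3.1408e+00  9.0000e-04  8.1060e-01] F [ 1.08 -1.67  0.1 ] w 0.025659952683931946
```

Request:
send_rows(deltas=[[0.0385, -0.0045, 0, 0, 0, -4.7, 1], [0.0385, -0.001, 0, 0, 0, -4.7, 1], [0.0385, 0.002, 0, 0, 0, -4.7, 1], [0.0385, 0.005, 0, 0, 0, -4.7, 1], [0.038, 0.0085, 0, 0, 0, -4.7, 1]])

```text
time_s: 1.28
ee_pos: [0.4336, -0.1948, 0.3026]
tcp_rot: [3.14, 0.002, 1.24]
wrist_force: [0.7, -1.7, 0.1]
gripper_width: 0.0
```

```bash
python3 - <<'E'
from h import *
plan(.548,-.05,.30)
E
```

```text
[0.0348, 0.0123, 0.0005, 0.01, 0.02, -4.51]
[0.0337, 0.015, 0.0005, 0.01, 0.02, -4.51]
[0.0325, 0.0176, 0.0005, 0.01, 0.02, -4.51]
[0.031, 0.0201, 0.0005, 0.01, 0.02, -4.51]
[0.0293, 0.0224, 0.0005, 0.01, 0.02, -4.51]
rows 5 t 1.2833 ee [ 0.4336 -0.1948  0.3026] bal [-0.1226 -0.1507] rpy [3.1401e+00 1.6000e-03 1.2404e+00] F [ 0.73 -1.74  0.11] w 2.8826000774219554e-05
```

Request:
send_rows(deltas=[[0.035, 0.012, 0, 0, 0, -4.7, 1], [0.034, 0.015, 0, 0, 0, -4.7, 1], [0.0325, 0.0175, 0, 0, 0, -4.7, 1], [0.031, 0.02, 0, 0, 0, -4.7, 1], [0.03, 0.023, 0, 0, 0, -4.7, 1]])

```text
time_s: 1.7
ee_pos: [0.5501, -0.0372, 0.3037]
tcp_rot: [3.138, 0.004, 1.673]
wrist_force: [0.6, -0.8, -0.6]
gripper_width: 0.0001
```

```bash
python3 - <<'E'
from h import *
im,c=snap('wrist','w1.png'); plan(.548,-.05,.30)
for l in ['rear_poise_mid','front_poise_mid']:
    for r in spotter.regions_of(l,'wrist')[:2]: print(l,r['conf'],r['box'])
# predicted notch locations
for k in range(6): print('r',k,proj(c,[*b2w(.025,.035-.036*k),.135]),end=' ')
for k in range(11): print('f',k,proj(c,[*b2w(-.025,.035-.018*k),.112]),end=' ')
E
```

```text
[-0.0167, -0.007, 0.0032, 0.29, 0.07, 2.78]
rows 1 t 1.75 ee [ 0.5531 -0.0326  0.3032] bal [0.0068 0.0036] rpy [3.1366e+00 1.3000e-03 1.6821e+00] F [-1.7   1.45 -1.42] w 0.0001979456124111324
rear_poise_mid 0.78 [332.8, 185.9, 372.6, 228.1]
front_poise_mid 0.53 [268.3, 91.6, 373.2, 354.7]
r 0 [348.4, 158.3] r 1 [345.5, 203.4] r 2 [342.8, 244.8] r 3 [340.3, 283.0] r 4 [338.0, 318.3] r 5 [335.8, 351.1] f 0 [285.7, 151.5] f 1 [285.5, 172.8] f 2 [285.4, 193.3] f 3 [285.3, 213.0] f 4 [285.1, 231.9] f 5 [285.0, 250.2] f 6 [284.9, 267.8] f 7 [284.8, 284.8] f 8 [284.7, 301.2] f 9 [284.6, 317.0] f 10 [284.5, 332.4]
```

View pics/w1.png

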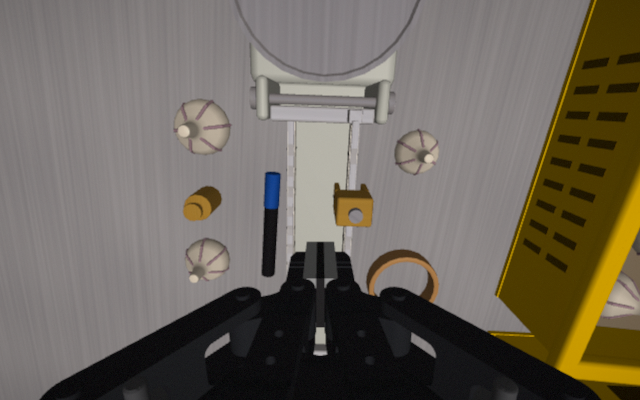

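The wrist view shows the rear poise at about (353,208), its knob at (356,215). The front poise is hidden behind the gripper. The arm was still moving, so I'll retake the picture.

```bash
python3 - <<'E'
from h import *
im,c=snap('wrist','w2.png'); plan(.548,-.05,.30)
im=im[:,:,::-1].copy()
a=cv2.resize(im[80:280,250:400],None,fx=4,fy=4,interpolation=2)[:,:]
for k in range(6):
    u,v=proj(c,[*b2w(.025,.035-.036*k),.135]); cv2.circle(a,(int((u-250)*4),int((v-80)*4)),2,(0,0,255),-1); print('r',u,v)
for k in range(7):
    u,v=proj(c,[*b2w(-.025,.035-.018*k),.112]); cv2.circle(a,(int((u-250)*4),int((v-80)*4)),2,(0,0,255),-1)
for y in (.0,):
  for yy in (.0,-.005,.005):
    u,v=proj(c,[*b2w(.025,yy),.172]); print('k',yy,u,v)
cv2.imwrite('pics/w2z.png',a[:600])
E
```

```text
[-0.0117, -0.0027, 0.0031, 0.13, 0.19, 2.09]
rows 1 t 1.9 ee [ 0.5496 -0.0381  0.3031] bal [ 0.003  -0.0015] rpy [3.1394 0.0034 1.67  ] F [-0.28 -0.88 -0.12] w 0.0003746249405551471
r 348.4 159.1
r 345.4 204.3
r 342.7 245.7
r 340.2 284.0
r 337.9 319.4
r 335.8 352.2
k 0.0 350.0 219.4
k -0.005 349.5 226.3
k 0.005 350.5 212.5
```

View pics/w2z.png

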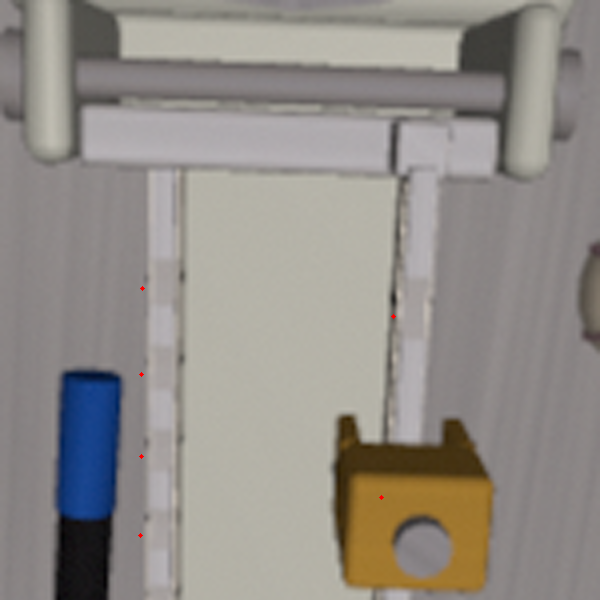

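```bash
python3 - <<'E'
from h import *
from scipy.optimize import least_squares
c=vision.calibration('wrist'); s=arm.sense()
obs=[(.025,.035,.135,353.25,157.5)]+[(-.025,.035-.018*k,.112,u,v) for k,(u,v) in enumerate([(291,150),(290.5,171.25),(290.2,191.8),(289.75,211.75)])]
def f(q):
    a=q[2];o=[]
    for x,y,z,u,v in obs:
        w=[q[0]+x*np.cos(a)-y*np.sin(a),q[1]+x*np.sin(a)+y*np.cos(a),z]; p=proj(c,w); o+=[p[0]-u,p[1]-v]
    return o
r=least_squares(f,[*B0,BY],diff_step=1e-3); print(r.x,np.degrees(r.x[2]),np.round(r.fun,1))
p=atz(c,355.5,216.75,.172);print(p)
q=r.x;d=p[:2]-q[:2];a=q[2];print('knob bal',d[0]*np.cos(a)+d[1]*np.sin(a),-d[0]*np.sin(a)+d[1]*np.cos(a))
rot=R.from_euler('xyz',s['tcp_rot'])
for t in ([0,0,.073],[.011,0,.073],[-.011,0,.073],[0,.0145,.073]): print(t,proj(c,s['ee_pos']+rot.apply(t)))
im=cv2.imread('pics/w2.png'); cv2.imwrite('pics/w2f.png',cv2.resize(im[220:370,270:380],None,fx=4,fy=4,interpolation=2))
E
```

```text
[ 0.54978736 -0.03600869  0.06283185] 3.6 [ 0.6 -0.6 -0.4  0.3 -0.1  0.4  0.   0.5  0.2  0.2]
[ 0.57416929 -0.03427455  0.172     ]
knob bal 0.024442706552663264 0.0001997726146693423
[0, 0, 0.073] [319.2, 259.4]
[0.011, 0, 0.073] [319.2, 239.2]
[-0.011, 0, 0.073] [319.2, 278.8]
[0, 0.0145, 0.073] [348.1, 259.4]
```

View pics/w2f.png

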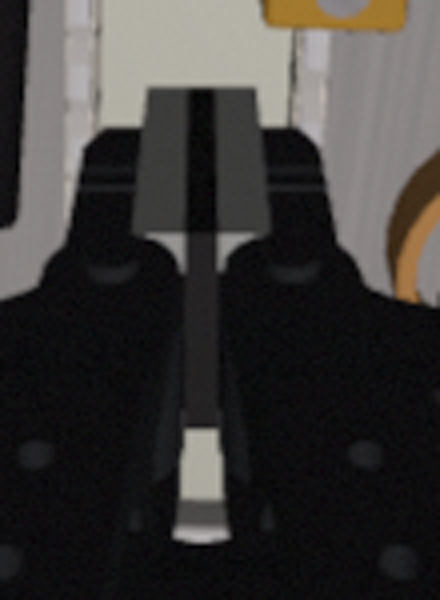

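```bash
sed -i 's/^B0=.*; BY/B0=np.array([.5490,-.0362]); BY/' h.py; python3 - <<'E'
from h import *
plan(*b2w(.025,.032),.27,n=3)
E
```

```text
[0.011, 0.0086, 0.011, 0.04, 0.06, 0.7]
[0.0111, 0.0084, 0.011, 0.04, 0.06, 0.7]
[0.0112, 0.0083, 0.011, 0.04, 0.06, 0.7]
rows 3 t 1.9 ee [ 0.5496 -0.0381  0.3031] bal [ 0.0004 -0.0019] rpy [3.1394 0.0034 1.67  ] F [-0.28 -0.88 -0.12] w 0.0003746249405551471
```

Request:
send_rows(deltas=[[0.011, 0.0085, 0.011, 0, 0.05, 0.7, 1], [0.011, 0.0085, 0.011, 0, 0.05, 0.7, 1], [0.011, 0.0085, 0.011, 0, 0.05, 0.7, 1], [0, 0, 0, 0, 0, 0, 1]])

```text
time_s: 2.23
ee_pos: [0.571, -0.0067, 0.2703]
tcp_rot: [3.138, 0.002, 1.622]
wrist_force: [-0.1, 0.3, 0.3]
gripper_width: 0.0002
```

```bash
python3 - <<'E'
from h import *
plan(*b2w(.025,.032),.216,n=4)
E
```

```text
[0.001, 0.0002, 0.0136, 0.05, 0.03, -0.17]
[0.001, 0.0002, 0.0136, 0.05, 0.03, -0.17]
[0.001, 0.0003, 0.0136, 0.05, 0.03, -0.17]
[0.001, 0.0003, 0.0136, 0.05, 0.03, -0.17]
rows 4 t 2.2333 ee [ 0.571  -0.0067  0.2703] bal [0.0238 0.028 ] rpy [3.1379e+00 2.3000e-03 1.6218e+00] F [-0.09  0.28  0.29] w 0.0002239414625984999
```

Request:
send_rows(deltas=[[0.001, 0, 0.0135, 0, 0, -0.2, 1], [0.001, 0, 0.0135, 0, 0, -0.2, 1], [0.001, 0, 0.0135, 0, 0, -0.2, 1], [0.001, 0, 0.0125, 0, 0, -0.2, 1], [0, 0, 0, 0, 0, 0, 1]])

```text
time_s: 2.65
ee_pos: [0.5683, -0.0101, 0.2183]
tcp_rot: [3.136, 0.005, 1.627]
wrist_force: [-0.5, 0.2, -0.9]
gripper_width: -0.0002
```

```bash
python3 - <<'E'
from h import *
plan(*b2w(.025,.032),.216,n=4)
im,c=snap('side','s1.png');cv2.imwrite('pics/s1z.png',cv2.resize(im[170:320,270:410,::-1],None,fx=4,fy=4,interpolation=2))
im,c=snap('wrist','w3.png')
E
```

```text
[0.0018, 0.001, 0.0006, 0.08, 0.07, -0.1]
[0.0018, 0.001, 0.0006, 0.08, 0.07, -0.1]
[0.0018, 0.001, 0.0006, 0.08, 0.07, -0.1]
[0.0018, 0.001, 0.0006, 0.08, 0.07, -0.1]
rows 4 t 2.65 ee [ 0.5683 -0.0101  0.2183] bal [0.0209 0.0248] rpy [3.1362 0.0048 1.6267] F [-0.49  0.25 -0.86] w -0.00015710669347174404
```

View pics/s1z.png

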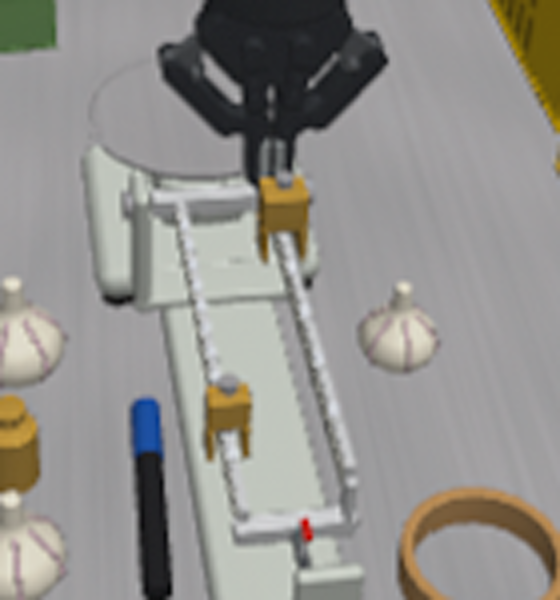

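View pics/w3.png

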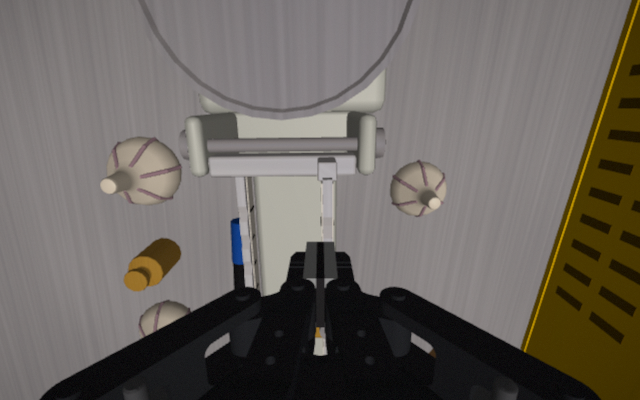

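The side view shows the shut fingertip just behind the big poise (poise at zoomed (283,205)). The wrist view shows the finger about 4 mm to the robot's side of the rear beam, so I'll correct that while approaching.

Request:
send_rows(deltas=[[0, 0.002, 0.001, 0.1, 0.1, 0, 1], [-0.001, 0.002, 0.001, 0.1, 0.1, 0, 1], [-0.002, 0.001, 0.0005, 0, 0, 0, 1]])

```text
time_s: 3.0
ee_pos: [0.5746, -0.0141, 0.221]
tcp_rot: [3.134, 0.001, 1.625]
wrist_force: [-3.5, 4.3, -0.4]
gripper_width: 0.0003
```

```bash
python3 - <<'E'
from h import *
plan(*b2w(.025,.020),.216,n=4)
E
```

```text
[-0.0001, -0.0005, 0.0013, 0.11, 0.02, -0.13]
[-0.0001, -0.0005, 0.0013, 0.11, 0.02, -0.13]
[-0.0001, -0.0005, 0.0013, 0.11, 0.02, -0.13]
[-0.0001, -0.0005, 0.0013, 0.11, 0.02, -0.13]
rows 4 t 3.0 ee [ 0.5746 -0.0141  0.221 ] bal [0.0269 0.0204] rpy [3.1341e+00 1.4000e-03 1.6246e+00] F [-3.53  4.32 -0.45] w 0.000288570944586965
```

Contact at finger by ≈ +20.4, as expected. Now pushing slowly.

Request:
send_rows(deltas=[[-0.002, 0, 0.001, 0.1, 0, 0, 1], [-0.002, 0, 0.001, 0.1, 0, 0, 1]])

```text
time_s: 3.17
ee_pos: [0.5753, -0.0179, 0.2201]
tcp_rot: [3.136, -0.0, 1.625]
wrist_force: [-0.1, 4.9, 3.4]
gripper_width: -0.0002
```

```bash
python3 - <<'E'
from h import *
plan(*b2w(.025,.020),.216,n=4)
E
```

```text
[0.0008, -0.0006, 0.001, 0.08, -0.0, -0.12]
[0.0008, -0.0006, 0.001, 0.08, -0.0, -0.12]
[0.0008, -0.0006, 0.001, 0.08, -0.0, -0.12]
[0.0008, -0.0006, 0.001, 0.08, -0.0, -0.12]
rows 4 t 3.1667 ee [ 0.5753 -0.0179  0.2201] bal [0.0274 0.0166] rpy [ 3.1359e+00 -1.0000e-04  1.6253e+00] F [-0.12  4.94  3.43] w -0.00016823717305504293
```

Request:
send_rows(deltas=[[-0.0025, -0.001, 0.0005, 0.1, 0, 0, 1], [-0.0025, 0, 0.0005, 0, 0, 0, 1], [-0.0025, 0, 0, 0, 0, 0, 1], [-0.0025, 0, 0, 0, 0, 0, 1]])

```text
time_s: 3.5
ee_pos: [0.5756, -0.0289, 0.2195]
tcp_rot: [3.136, 0.001, 1.626]
wrist_force: [-0.7, 2.2, 0.9]
gripper_width: -0.0001
```

```bash
python3 - <<'E'
from h import *
plan(*b2w(.025,.0),.216,n=4)
E
```

```text
[-0.0014, -0.0005, 0.0009, 0.08, 0.01, -0.11]
[-0.0014, -0.0005, 0.0009, 0.08, 0.01, -0.11]
[-0.0014, -0.0005, 0.0009, 0.08, 0.01, -0.11]
[-0.0014, -0.0005, 0.0009, 0.08, 0.01, -0.11]
rows 4 t 3.5 ee [ 0.5756 -0.0289  0.2195] bal [0.027  0.0056] rpy [3.1361e+00 7.0000e-04 1.6260e+00] F [-0.68  2.19  0.88] w -0.00011765618642986273
```

Request:
send_rows(deltas=[[-0.0025, -0.001, 0.0005, 0.1, 0, -0.1, 1], [-0.0025, 0, 0.0005, 0, 0, 0, 1], [-0.0025, 0, 0, 0, 0, 0, 1], [-0.0025, 0, 0, 0, 0, 0, 1], [-0.0025, 0, 0, 0, 0, 0, 1]])

```text
time_s: 3.92
ee_pos: [0.5754, -0.0433, 0.2183]
tcp_rot: [3.138, 0.001, 1.627]
wrist_force: [0.2, 0.0, -0.3]
gripper_width: 0.0004
```

Request:
send_rows(deltas=[[-0.0025, -0.0005, 0.0005, 0.1, 0, -0.1, 1], [-0.0025, 0, 0.0005, 0, 0, 0, 1], [-0.0025, 0, 0, 0, 0, 0, 1], [-0.0025, 0, 0, 0, 0, 0, 1]])

```text
time_s: 4.25
ee_pos: [0.5754, -0.054, 0.2172]
tcp_rot: [3.14, -0.0, 1.63]
wrist_force: [0.4, 6.1, 1.9]
gripper_width: -0.0002
```

```bash
python3 - <<'E'
from h import *
plan(*b2w(.025,-.052),.216)
im,c=snap('side','s2.png');cv2.imwrite('pics/s2z.png',cv2.resize(im[170:320,270:410,::-1],None,fx=4,fy=4,interpolation=2))
E
```

```text
[-0.0326, -0.0001, 0.0012, 0.1, -0.0, -0.23]
rows 1 t 4.25 ee [ 0.5754 -0.054   0.2172] bal [ 0.0252 -0.0194] rpy [ 3.1399 -0.      1.6296] F [0.38 6.09 1.92] w -0.0002364891552138225
```

View pics/s2z.png

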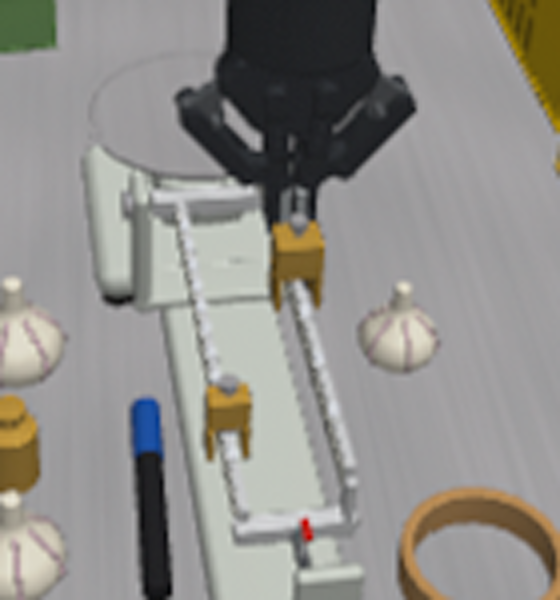

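The poise slid on. The 6 N push at finger by −19.4 means it is just climbing out of the 200 g notch. Contact offset is about 21.4 mm, so the 300 g notch needs the finger near −51.6.

Request:
send_rows(deltas=[[-0.0025, 0, 0.0005, 0.1, 0, -0.1, 1], [-0.0025, 0, 0.0005, 0, 0, 0, 1], [-0.0025, 0, 0, 0, 0, -0.1, 1], [-0.0025, 0, 0, 0, 0, 0, 1], [-0.0025, 0, 0, 0, 0, 0, 1]])

```text
time_s: 4.72
ee_pos: [0.5763, -0.0683, 0.2162]
tcp_rot: [-3.141, 0.002, 1.633]
wrist_force: [0.5, 1.2, 1.3]
gripper_width: 0.0003
```

```bash
python3 - <<'E'
from h import *
plan(*b2w(.025,-.052),.216)
E
```

```text
[-0.0183, -0.0002, 0.0002, -0.03, 0.09, -0.02]
rows 1 t 4.7167 ee [ 0.5763 -0.0683  0.2162] bal [ 0.0252 -0.0337] rpy [-3.1411e+00  1.6000e-03  1.6333e+00] F [0.55 1.24 1.29] w 0.00027112221781870177
```

Request:
send_rows(deltas=[[-0.0025, 0, 0, 0, 0, 0, 1], [-0.0025, 0, 0, 0, 0, 0, 1], [-0.002, 0, 0, 0, 0, 0, 1], [-0.001, 0, 0, 0, 0, 0, 1]])

```text
time_s: 5.05
ee_pos: [0.5769, -0.0778, 0.2161]
tcp_rot: [-3.141, 0.002, 1.633]
wrist_force: [-0.3, 1.1, -0.1]
gripper_width: 0.0001
```

```bash
python3 - <<'E'
from h import *
plan(*b2w(.025,-.052),.216)
E
```

```text
[-0.0088, -0.0002, 0.0001, -0.03, 0.12, -0.05]
rows 1 t 5.05 ee [ 0.5769 -0.0778  0.2161] bal [ 0.0252 -0.0432] rpy [-3.1411e+00  2.1000e-03  1.6328e+00] F [-0.29  1.14 -0.09] w 0.00010311825354995702
```

Request:
send_rows(deltas=[[-0.0015, 0, 0, 0, 0, 0, 1], [-0.001, 0, 0, 0, 0, 0, 1]])

```text
time_s: 5.22
ee_pos: [0.5769, -0.0809, 0.216]
tcp_rot: [-3.141, 0.003, 1.632]
wrist_force: [-1.0, 0.6, -0.1]
gripper_width: -0.0002
```

Request:
send_rows(deltas=[[-0.001, 0, 0, 0, 0, 0, 1]])

```text
time_s: 5.3
ee_pos: [0.577, -0.0822, 0.2159]
tcp_rot: [-3.14, 0.003, 1.632]
wrist_force: [-0.5, 0.1, 0.5]
gripper_width: 0.0
```

```bash
python3 - <<'E'
from h import *
plan(*b2w(.025,-.052),.216)
E
```

```text
[-0.0044, -0.0, -0.0001, -0.07, 0.17, -0.08]
rows 1 t 5.3 ee [ 0.577  -0.0822  0.2159] bal [ 0.025  -0.0476] rpy [-3.1404e+00  3.0000e-03  1.6321e+00] F [-0.46  0.12  0.54] w 8.664556295726898e-06
```

Request:
send_rows(deltas=[[-0.001, 0, 0, 0, 0, 0, 1]])

```text
time_s: 5.38
ee_pos: [0.5769, -0.0834, 0.2158]
tcp_rot: [-3.14, 0.003, 1.632]
wrist_force: [0.0, -0.2, -0.1]
gripper_width: -0.0
```

Request:
send_rows(deltas=[[-0.001, 0, 0, 0, 0, 0, 1]])

```text
time_s: 5.47
ee_pos: [0.577, -0.0845, 0.2158]
tcp_rot: [-3.14, 0.003, 1.632]
wrist_force: [0.2, 2.0, 0.4]
gripper_width: 0.0004
```

```bash
python3 - <<'E'
from h import *
plan(*b2w(.025,-.052),.216)
im,c=snap('side','s3.png');cv2.imwrite('pics/s3z.png',cv2.resize(im[190:290,290:390,::-1],None,fx=6,fy=6,interpolation=2))
for k in (1,2,3,4):print(k,proj(c,[*b2w(.025,.035-.036*k),.170]))
E
```

```text
[-0.002, 0.0001, -0.0002, -0.09, 0.18, -0.09]
rows 1 t 5.4667 ee [ 0.577  -0.0845  0.2158] bal [ 0.0249 -0.05  ] rpy [-3.14    0.0032  1.632 ] F [0.24 2.03 0.37] w 0.0003585598345795964
1 [340.0, 214.6]
2 [343.0, 224.7]
3 [346.2, 235.6]
4 [349.7, 247.4]
```

View pics/s3z.png

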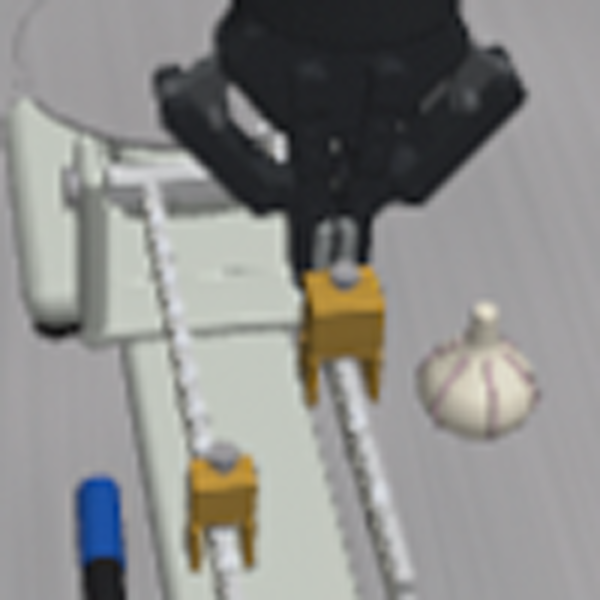

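The side view puts the rear knob at about (347.5,235.3); the predicted 300 g position is (346.2,235.6). The force dipped to 0 and then rose to 2 N, which fits the pin falling in. Backing off and rising.

Request:
send_rows(deltas=[[0.004, 0, 0, 0, 0, 0, 1], [0.006, 0, -0.002, 0, 0, 0, 1], [0.002, 0, -0.02, 0, 0, 0, 1], [0, 0, -0.03, 0, 0, 0, 1], [0, 0, -0.02, 0, 0, 0, 1]])

```text
time_s: 5.93
ee_pos: [0.5744, -0.0699, 0.2853]
tcp_rot: [-3.13, -0.0, 1.632]
wrist_force: [0.8, -0.5, -0.5]
gripper_width: 0.0003
```

```bash
python3 - <<'E'
from h import *
plan(*b2w(-.025,-.150),.27)
E
```

```text
[-0.0287, -0.012, 0.004, -0.16, -0.0, -0.03]
[-0.0287, -0.012, 0.0039, -0.16, -0.0, -0.03]
[-0.0287, -0.012, 0.0039, -0.16, -0.0, -0.03]
[-0.0287, -0.012, 0.0039, -0.16, -0.0, -0.03]
rows 4 t 5.9333 ee [ 0.5744 -0.0699  0.2853] bal [ 0.0233 -0.0352] rpy [-3.1305e+00 -1.0000e-04  1.6317e+00] F [ 0.76 -0.53 -0.54] w 0.0003497998247944314
```

Request:
send_rows(deltas=[[-0.0285, -0.012, 0, -0.2, 0, 0, 1], [-0.0285, -0.012, 0, -0.2, 0, 0, 1], [-0.0285, -0.012, 0, -0.2, 0, 0, 1], [-0.0255, -0.012, 0, 0, 0, 0, 1], [0, 0, 0, 0, 0, 0, 1]])

```text
time_s: 6.35
ee_pos: [0.5342, -0.183, 0.2925]
tcp_rot: [3.132, 0.004, 1.64]
wrist_force: [0.5, -0.3, -0.9]
gripper_width: 0.0002
```

```bash
python3 - <<'E'
from h import *
vision.camera('side')
im,c=snap('wrist','w4.png'); plan(*b2w(-.025,-.150),.27)
for k in range(6): print('r',k,proj(c,[*b2w(.025,.035-.036*k),.135]),proj(c,[*b2w(.025,.035-.036*k),.170]))
for k in range(11): print('f',k,proj(c,[*b2w(-.025,.035-.018*k),.112]))
cv2.imwrite('pics/w4z.png',cv2.resize(im[:260,230:430,::-1],None,fx=3,fy=3,interpolation=2)[:600])
cv2.imwrite('pics/w4z2.png',cv2.resize(im[:200,290:420,::-1],None,fx=5,fy=5,interpolation=2)[:600])
E
```

```text
[-0.0069, -0.0023, 0.0225, 0.55, 0.16, 0.42]
rows 1 t 6.45 ee [ 0.5351 -0.1804  0.2925] bal [-0.0229 -0.143 ] rpy [3.1321e+00 2.7000e-03 1.6409e+00] F [ 0.19 -0.05 -0.06] w 7.349847787620119e-06
r 0 [399.7, -79.3] [417.9, -119.2]
r 1 [395.1, -9.7] [411.2, -32.9]
r 2 [391.0, 52.9] [405.3, 43.1]
r 3 [387.3, 109.5] [400.1, 110.5]
r 4 [383.9, 160.9] [395.5, 170.6]
r 5 [380.8, 207.8] [391.3, 224.6]
f 0 [315.7, -60.9]
f 1 [315.7, -29.2]
f 2 [315.6, 1.0]
f 3 [315.6, 29.8]
f 4 [315.5, 57.3]
f 5 [315.5, 83.5]
f 6 [315.5, 108.6]
f 7 [315.4, 132.7]
f 8 [315.4, 155.7]
f 9 [315.3, 177.7]
f 10 [315.3, 198.9]
```

View pics/w4.png

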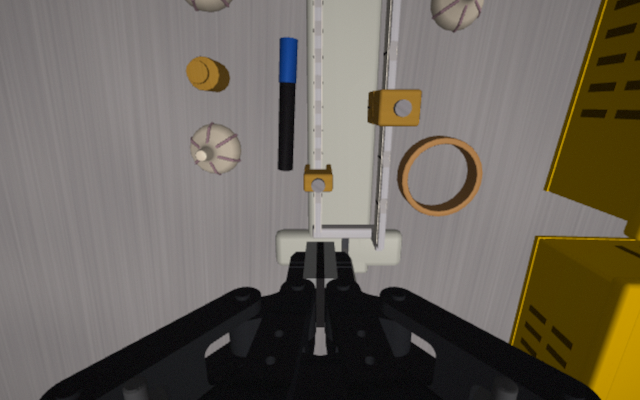

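View pics/w4z.png

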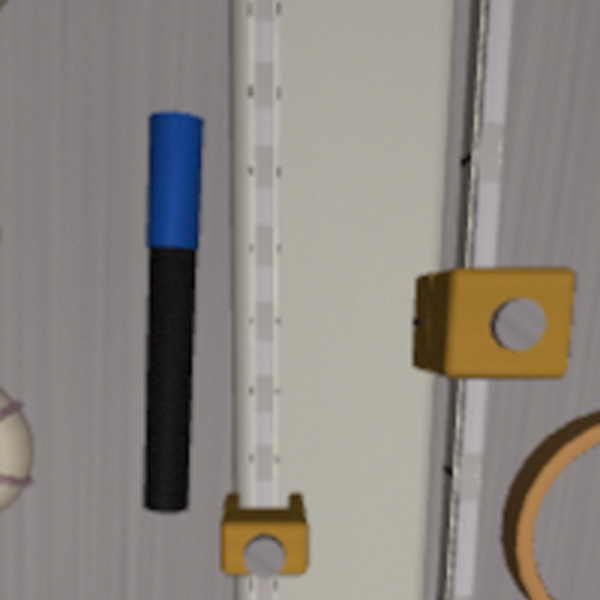

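The wrist view shows the rear knob at (403,108), with the 200 g and 400 g notches at (392.7,50) and (387.7,156.7). The 300 g tick lines up with the block middle. The front poise knob is at (318,185), and the front beam is clear behind it up to the crossbar at v≈231.

```bash
python3 - <<'E'
from h import *
from scipy.optimize import least_squares
c=vision.calibration('wrist'); s=arm.sense()
z=lambda u,v:(230+u/3,v/3)
L=[(.025,.035-.072,.135,*z(488,150)),(.025,.035-.144,.135,*z(473,470))]+[(-.025,.035-.018*k,.112,*z(264,v)) for k,v in ((3,78),(4,160),(5,242),(6,319),(7,394),(8,464))]
def f(q):
    a=q[2];o=[]
    for x,y,h,u,v in L:
        w=[q[0]+x*np.cos(a)-y*np.sin(a),q[1]+x*np.sin(a)+y*np.cos(a),h]; p=proj(c,w); o+=[p[0]-u,p[1]-v]
    return o
r=least_squares(f,[*B0,BY],diff_step=1e-3); print(r.x,np.degrees(r.x[2]),np.round(r.fun,1))
q=r.x;a=q[2]
for n,u,v,h in (('rear',519,325,.171),('front',264,555,.1455),('frontblk edges',264,520,.136),('cross',300,693,.112)):
    p=atz(c,*z(u,v),h);d=p[:2]-q[:2];print(n,p[:2].round(4),d[0]*np.cos(a)+d[1]*np.sin(a),-d[0]*np.sin(a)+d[1]*np.cos(a))
E
```

```text
[ 0.55097349 -0.032988    0.06350909] 3.6388029817100276 [ 1.3 -0.2 -1.1  1.6  0.2  0.8  0.1  1.1  0.   0.1 -0.1 -0.3 -0.2 -1.1
 -0.3 -1.4]
rear [ 0.5801 -0.105 ] 0.024489670658652284 -0.07368897315872582
front [ 0.5342 -0.1608] -0.024843037965678882 -0.12648244989367485
frontblk edges [ 0.5338 -0.1544] -0.024820129474028833 -0.1200850970297903
cross [ 0.548  -0.2091] -0.014172516906798363 -0.17554868063589243
```

```bash
python3 - <<'E'
from h import *
c=vision.calibration('side')
def z(a,b): return 290+a/6,190+b/6
ey=np.array([-np.sin(BY),np.cos(BY),0]);ex=np.array([np.cos(BY),np.sin(BY),0])
for off in (-.05,-.06):
  o0=np.array([*b2w(.025,off),.2158])
  for a,b in ((385,215),(420,208),(450,180),(480,150),(520,105),(520,70),(495,45),(300,270),(370,268),(215,145),(260,210)):
    o,d=ray(c,*z(a,b)); t=((o0-o)@ey)/(d@ey); p=o+d*t; print(off,(a,b),'lat mm',round(1000*(p-o0)@ex,1),'below TCP mm',round(1000*(.2158-p[2]),1))
E
```

```text
-0.05 (385, 215) lat mm 21.2 below TCP mm 40.4
-0.05 (420, 208) lat mm 33.6 below TCP mm 38.4
-0.05 (450, 180) lat mm 43.4 below TCP mm 26.9
-0.05 (480, 150) lat mm 53.0 below TCP mm 14.7
-0.05 (520, 105) lat mm 65.4 below TCP mm -3.5
-0.05 (520, 70) lat mm 63.9 below TCP mm -18.2
-0.05 (495, 45) lat mm 54.1 below TCP mm -29.2
-0.05 (300, 270) lat mm -8.0 below TCP mm 62.5
-0.05 (370, 268) lat mm 17.4 below TCP mm 64.1
-0.05 (215, 145) lat mm -39.8 below TCP mm 4.6
-0.05 (260, 210) lat mm -23.4 below TCP mm 34.0
-0.06 (385, 215) lat mm 18.5 below TCP mm 32.2
-0.06 (420, 208) lat mm 30.7 below TCP mm 30.3
-0.06 (450, 180) lat mm 40.4 below TCP mm 18.9
-0.06 (480, 150) lat mm 49.8 below TCP mm 6.9
-0.06 (520, 105) lat mm 62.0 below TCP mm -10.9
-0.06 (520, 70) lat mm 60.5 below TCP mm -25.4
-0.06 (495, 45) lat mm 50.9 below TCP mm -36.2
-0.06 (300, 270) lat mm -10.2 below TCP mm 54.0
-0.06 (370, 268) lat mm 14.7 below TCP mm 55.5
-0.06 (215, 145) lat mm -41.5 below TCP mm -3.0
-0.06 (260, 210) lat mm -25.3 below TCP mm 26.0
```

With the tool vertical, the gripper's linkage (about 40 mm above the tip and ±35 mm wide) would touch the big poise while pushing the front one. I'll tilt the tool 20° about the beam axis, top toward the robot. That keeps the contact face square to the push.

```bash
cat >> h.py <<'E'
def planT(bx,by,ztip,tilt=20,n=None):
    s=arm.sense(); p=s['ee_pos'].copy(); r=R.from_euler('xyz',s['tcp_rot'])
    ey=np.array([-np.sin(BY),np.cos(BY),0])
    rt=R.from_rotvec(-np.radians(tilt)*ey)*R.from_euler('xyz',[np.pi,0,np.pi/2+BY])
    tip=p+r.apply([0,0,.073]); t=np.array([*b2w(bx,by),ztip])-rt.apply([0,0,.073])
    D=np.linalg.norm(t-p); A=np.degrees((r.inv()*rt).magnitude())
    k=n or max(1,int(np.ceil(max(D/.04,A/7))))
    for i in range(min(k,5)):
        m=k-i; d=r.inv().apply((t-p)/m); w=(r.inv()*rt).as_rotvec()/m
        print([round(float(v),4) for v in d]+[round(float(v),2) for v in np.degrees(w)])
        p=p+(t-p)/m; r=r*R.from_rotvec(w)
    print('rows',k,'t',s['time_s'],'tip bal',w2b(tip).round(4),tip[2].round(4),'j',s['joints'].round(2),'F',s['wrist_force'].round(2))
E
python3 - <<'E'
from h import *
planT(-.025,-.153,.19)
E
```

```text
[-0.0032, -0.0091, 0.0112, -6.48, 0.03, 0.15]
[-0.0033, -0.0103, 0.0101, -6.48, 0.03, 0.15]
[-0.0033, -0.0114, 0.0089, -6.48, 0.03, 0.15]
rows 3 t 6.45 tip bal [-0.0222 -0.1432] 0.2195 j [-0.47  0.28  0.02  1.3   0.    1.03] F [ 0.19 -0.05 -0.06]
```

Request:
send_rows(deltas=[[-0.003, -0.009, 0.011, -6.5, 0, 0.15, 1], [-0.003, -0.01, 0.01, -6.5, 0, 0.15, 1], [-0.003, -0.0115, 0.009, -6.5, 0, 0.15, 1], [0, 0, 0, 0, 0, 0, 1]])

```text
time_s: 6.78
ee_pos: [0.5094, -0.1855, 0.2542]
tcp_rot: [2.783, -0.004, 1.64]
wrist_force: [-0.5, 0.4, -1.0]
gripper_width: -0.0001
```

```bash
python3 - <<'E'
from h import *
planT(-.025,-.153,.150,n=3)
im,c=snap('wrist','w5.png')
E
```

```text
[-0.0022, -0.0045, 0.011, 0.18, -0.11, 0.08]
[-0.0022, -0.0045, 0.011, 0.18, -0.11, 0.08]
[-0.0022, -0.0044, 0.011, 0.18, -0.11, 0.08]
rows 3 t 6.7833 tip bal [-0.0233 -0.146 ] 0.1858 j [-0.6   0.11 -0.34  0.83  0.22  0.94] F [-0.49  0.36 -1.04]
```

View pics/w5.png

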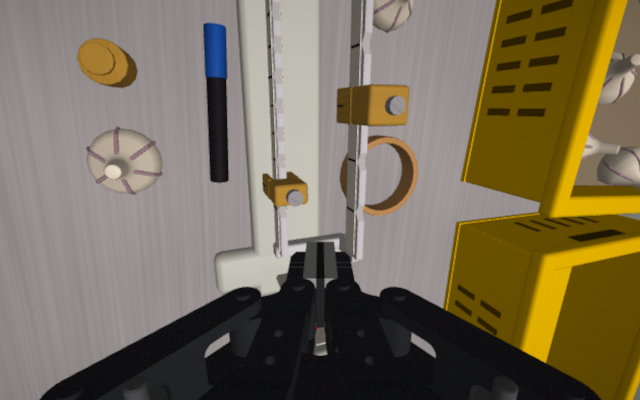

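Tilted view: front poise at (288,190), rear poise at (385,105), the finger behind the front poise, and the path clear. Descending.

Request:
send_rows(deltas=[[-0.0022, -0.0045, 0.011, 0.2, -0.1, 0.1, 1], [-0.0022, -0.0045, 0.011, 0.2, -0.1, 0.1, 1], [-0.0022, -0.0045, 0.011, 0.2, -0.1, 0.1, 1], [0, 0, 0, 0, 0, 0, 1]])

```text
time_s: 7.17
ee_pos: [0.5149, -0.1925, 0.2247]
tcp_rot: [2.796, 0.005, 1.635]
wrist_force: [0.7, -1.1, -0.7]
gripper_width: -0.0003
```

```bash
python3 - <<'E'
from h import *
planT(-.025,-.153,.123,n=3)
im,c=snap('wrist','w6.png')
E
```

```text
[0.0003, -0.0057, 0.0097, -0.06, 0.09, 0.07]
[0.0003, -0.0057, 0.0097, -0.06, 0.09, 0.07]
[0.0003, -0.0057, 0.0097, -0.06, 0.09, 0.07]
rows 3 t 7.1667 tip bal [-0.0191 -0.1542] 0.156 j [-0.59  0.15 -0.38  0.76  0.21  0.94] F [ 0.7  -1.09 -0.69]
```

View pics/w6.png

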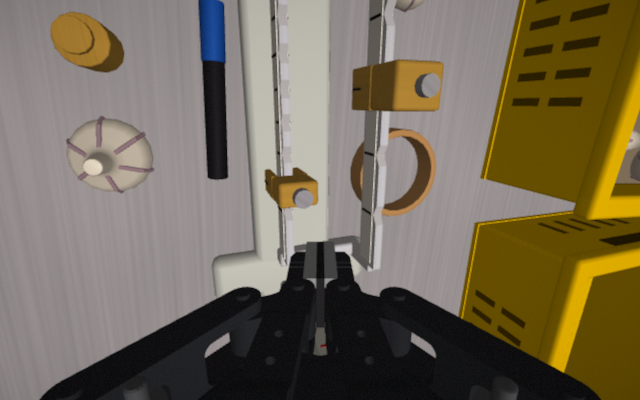

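The finger still stands about 6 mm to the rear side of the front beam; the next move corrects that.

Request:
send_rows(deltas=[[0, -0.0057, 0.0097, 0, 0.1, 0.1, 1], [0, -0.0057, 0.0097, 0, 0.1, 0.1, 1], [0, -0.0057, 0.0097, 0, 0.1, 0, 1], [0, 0, 0, 0, 0, 0, 1]])

```text
time_s: 7.55
ee_pos: [0.5132, -0.1937, 0.194]
tcp_rot: [2.793, 0.002, 1.637]
wrist_force: [-0.8, 0.4, 0.6]
gripper_width: -0.0003
```

```bash
python3 - <<'E'
from h import *
planT(-.025,-.153,.121,n=3)
im,c=snap('wrist','w7.png')
im,c=snap('side','s4.png');cv2.imwrite('pics/s4z.png',cv2.resize(im[190:340,270:410,::-1],None,fx=4,fy=4,interpolation=2))
E
```

```text
[0.0007, -0.0019, 0.0009, -0.0, 0.01, 0.06]
[0.0007, -0.0019, 0.0009, -0.0, 0.01, 0.06]
[0.0007, -0.0019, 0.0009, -0.0, 0.01, 0.06]
rows 3 t 7.55 tip bal [-0.0206 -0.155 ] 0.1254 j [-0.6   0.17 -0.43  0.68  0.21  0.93] F [-0.85  0.39  0.58]
```

View pics/w7.png

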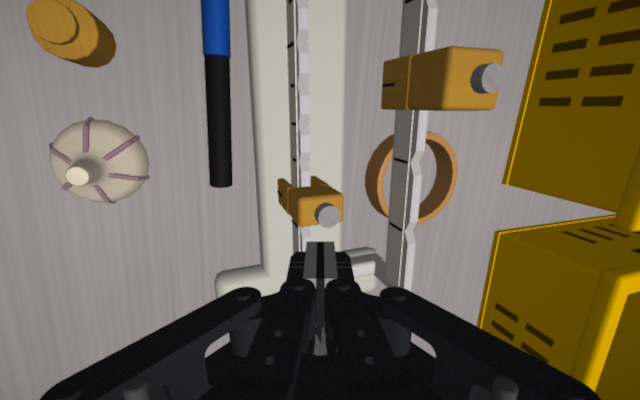

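View pics/s4z.png

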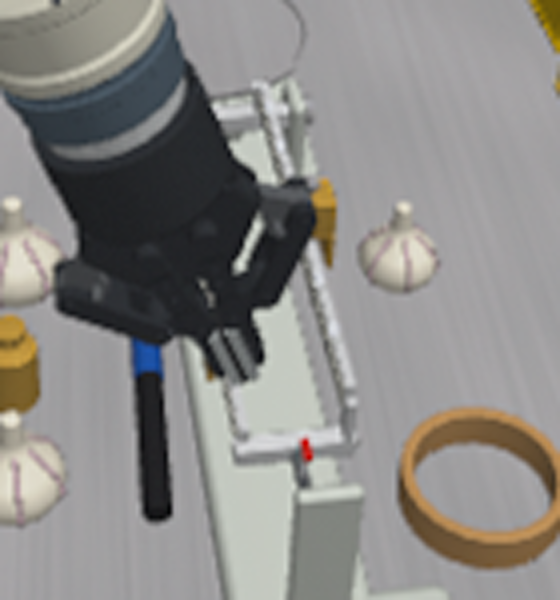

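Finger correctly behind the small poise and well clear of the big one; the bystanders are clear too. Final lateral and height correction, then approach.

Request:
send_rows(deltas=[[0.0015, -0.002, 0.001, 0, 0, 0, 1], [0.002, -0.002, 0.001, 0, 0, 0, 1], [0.002, -0.0015, 0.001, 0, 0, 0, 1]])

```text
time_s: 7.9
ee_pos: [0.5111, -0.1895, 0.1935]
tcp_rot: [2.787, 0.006, 1.637]
wrist_force: [0.5, 0.3, 0.7]
gripper_width: -0.0001
```

```bash
python3 - <<'E'
from h import *
planT(-.025,-.146,.121,n=3)
E
```

```text
[0.0016, -0.0012, 0.0009, 0.1, 0.08, 0.09]
[0.0015, -0.0012, 0.0009, 0.1, 0.08, 0.09]
[0.0015, -0.0012, 0.0009, 0.1, 0.08, 0.09]
rows 3 t 7.9 tip bal [-0.0222 -0.1509] 0.1251 j [-0.6   0.16 -0.45  0.67  0.21  0.94] F [0.52 0.28 0.73]
```

Request:
send_rows(deltas=[[0.002, -0.002, 0.0015, 0.1, 0.1, 0.1, 1], [0.002, -0.0015, 0.0015, 0.1, 0.1, 0.1, 1], [0.0015, -0.001, 0.001, 0.1, 0.1, 0, 1]])

```text
time_s: 8.15
ee_pos: [0.5076, -0.1834, 0.1887]
tcp_rot: [2.792, -0.0, 1.635]
wrist_force: [-0.5, -1.1, 0.3]
gripper_width: -0.0001
```

```bash
python3 - <<'E'
from h import *
planT(-.025,-.146,.121,n=3)
E
```

```text
[-0.0006, 0.0003, -0.0002, 0.01, -0.01, 0.03]
[-0.0006, 0.0003, -0.0002, 0.01, -0.01, 0.03]
[-0.0006, 0.0003, -0.0002, 0.01, -0.01, 0.03]
rows 3 t 8.15 tip bal [-0.0256 -0.1443] 0.1201 j [-0.59  0.16 -0.46  0.66  0.21  0.95] F [-0.46 -1.06  0.3 ]
```

Request:
send_rows(deltas=[[0.002, 0, 0, 0, 0, 0, 1], [0.002, 0, 0, 0, 0, 0, 1], [0.002, 0, 0, 0, 0, 0, 1]])

```text
time_s: 8.4
ee_pos: [0.5071, -0.1777, 0.1887]
tcp_rot: [2.792, 0.002, 1.634]
wrist_force: [0.4, -1.8, -0.3]
gripper_width: -0.0001
```

```bash
python3 - <<'E'
from h import *
planT(-.025,-.08,.121)
E
```

```text
[0.0293, 0.0005, -0.0004, 0.01, 0.04, 0.03]
[0.0293, 0.0005, -0.0003, 0.01, 0.04, 0.03]
rows 2 t 8.4 tip bal [-0.0257 -0.1387] 0.1201 j [-0.58  0.16 -0.47  0.66  0.21  0.96] F [ 0.41 -1.79 -0.34]
```

Moving smoothly, with low force. Continuing.

Request:
send_rows(deltas=[[0.0025, 0, 0, 0, 0, 0, 1], [0.0025, 0, 0, 0, 0, 0, 1], [0.0025, 0, 0, 0, 0, 0, 1], [0.0025, 0, 0, 0, 0, 0, 1], [0.0025, 0, 0, 0, 0, 0, 1]])

```text
time_s: 8.82
ee_pos: [0.5062, -0.1638, 0.1887]
tcp_rot: [2.792, 0.001, 1.634]
wrist_force: [-0.3, -3.3, -0.3]
gripper_width: 0.0
```

Request:
send_rows(deltas=[[0.0025, 0, 0, 0, 0, 0, 1], [0.0025, 0, 0, 0, 0, 0, 1], [0.0025, 0, 0, 0, 0, 0, 1], [0.0025, 0, 0, 0, 0, 0, 1], [0.0025, 0, 0, 0, 0, 0, 1]])

```text
time_s: 9.23
ee_pos: [0.5053, -0.1498, 0.1887]
tcp_rot: [2.792, 0.001, 1.634]
wrist_force: [0.0, -0.2, 0.2]
gripper_width: -0.0001
```

```bash
python3 - <<'E'
from h import *
planT(-.025,-.08,.121)
im,c=snap('wrist','w8.png')
E
```

```text
[0.0306, 0.0011, -0.0006, 0.01, 0.04, 0.06]
rows 1 t 9.2333 tip bal [-0.0258 -0.1107] 0.1201 j [-0.53  0.14 -0.5   0.64  0.19  1.01] F [ 0.04 -0.2   0.17]
```

View pics/w8.png

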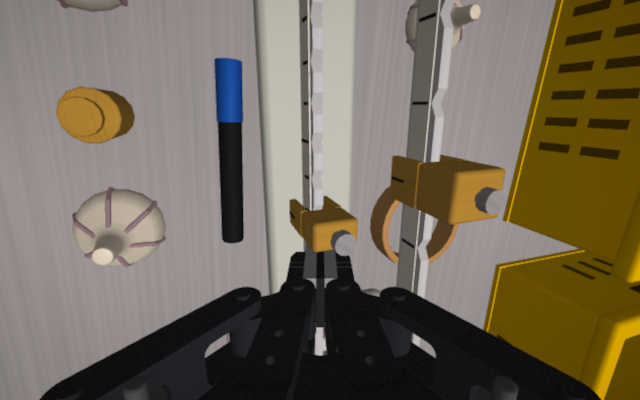

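Small poise ahead of the finger at (328,228), sliding with its knob upright. The big poise stands unmoved at (450,190), still clear of the linkage.

Request:
send_rows(deltas=[[0.0025, 0.0005, 0, 0, 0, 0, 1], [0.0025, 0, 0, 0, 0, 0, 1], [0.0025, 0, 0, 0, 0, 0, 1], [0.0025, 0, 0, 0, 0, 0, 1], [0.0025, 0, 0, 0, 0, 0, 1]])

```text
time_s: 9.7
ee_pos: [0.5047, -0.1361, 0.1888]
tcp_rot: [2.793, 0.002, 1.634]
wrist_force: [-0.2, -1.7, 0.6]
gripper_width: -0.0
```

Request:
send_rows(deltas=[[0.0025, 0, 0, 0, 0, 0, 1], [0.0025, 0, 0, 0, 0, 0, 1], [0.0025, 0, 0, 0, 0, 0, 1], [0.0015, 0, 0, 0, 0, 0, 1]])

```text
time_s: 10.03
ee_pos: [0.5041, -0.1259, 0.1889]
tcp_rot: [2.793, 0.001, 1.634]
wrist_force: [-0.8, -2.4, -0.4]
gripper_width: 0.0005
```

```bash
python3 - <<'E'
from h import *
planT(-.025,-.08,.121)
E
```

```text
[0.0067, 0.0007, -0.0005, -0.01, 0.07, 0.06]
rows 1 t 10.0333 tip bal [-0.0255 -0.0868] 0.1202 j [-0.48  0.12 -0.51  0.63  0.18  1.05] F [-0.81 -2.45 -0.41]
```

Request:
send_rows(deltas=[[0.002, 0, 0, 0, 0, 0, 1], [0.002, 0, 0, 0, 0, 0, 1], [0.002, 0, 0, 0, 0, 0, 1], [0.0015, 0, 0, 0, 0, 0, 1]])

```text
time_s: 10.37
ee_pos: [0.5035, -0.1175, 0.1888]
tcp_rot: [2.793, 0.001, 1.634]
wrist_force: [-0.9, -0.7, -0.2]
gripper_width: 0.0002
```

Request:
send_rows(deltas=[[0.001, 0, 0, 0, 0, 0, 1]])

```text
time_s: 10.45
ee_pos: [0.5035, -0.1162, 0.1888]
tcp_rot: [2.793, 0.001, 1.635]
wrist_force: [-0.7, -0.6, -0.4]
gripper_width: -0.0006
```

```bash
python3 - <<'E'
from h import *
planT(-.025,-.0725,.121)
im,c=snap('wrist','w9.png')
cv2.imwrite('pics/w9z.png',cv2.resize(im[90:290,250:450,::-1],None,fx=3,fy=3,interpolation=2))
E
```

```text
[0.0045, 0.0007, -0.0006, -0.01, 0.04, 0.07]
rows 1 t 10.45 tip bal [-0.0255 -0.077 ] 0.1202 j [-0.46  0.12 -0.52  0.63  0.17  1.07] F [-0.66 -0.55 -0.44]
```

View pics/w9z.png

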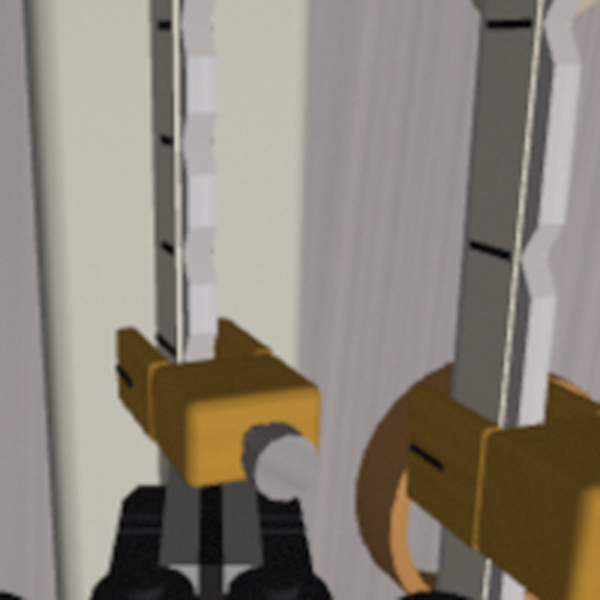

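Request:
send_rows(deltas=[[0.001, 0, 0, 0, 0, 0, 1]])

```text
time_s: 10.58
ee_pos: [0.5034, -0.1149, 0.1889]
tcp_rot: [2.792, 0.001, 1.635]
wrist_force: [-0.7, -0.0, -0.7]
gripper_width: 0.0003
```

Request:
send_rows(deltas=[[0.001, 0, 0, 0, 0, 0, 1]])

```text
time_s: 10.67
ee_pos: [0.5033, -0.1137, 0.1888]
tcp_rot: [2.792, 0.0, 1.635]
wrist_force: [-0.6, 0.2, 0.1]
gripper_width: 0.0002
```

```bash
python3 - <<'E'
from h import *
planT(-.025,-.0725,.121)
im,c=snap('wrist','w10.png')
cv2.imwrite('pics/w10z.png',cv2.resize(im[90:290,250:450,::-1],None,fx=3,fy=3,interpolation=2))
E
```

```text
[0.002, 0.0007, -0.0005, 0.01, -0.01, 0.08]
rows 1 t 10.6667 tip bal [-0.0255 -0.0745] 0.1202 j [-0.46  0.12 -0.52  0.63  0.17  1.07] F [-0.63  0.16  0.1 ]
```

View pics/w10z.png

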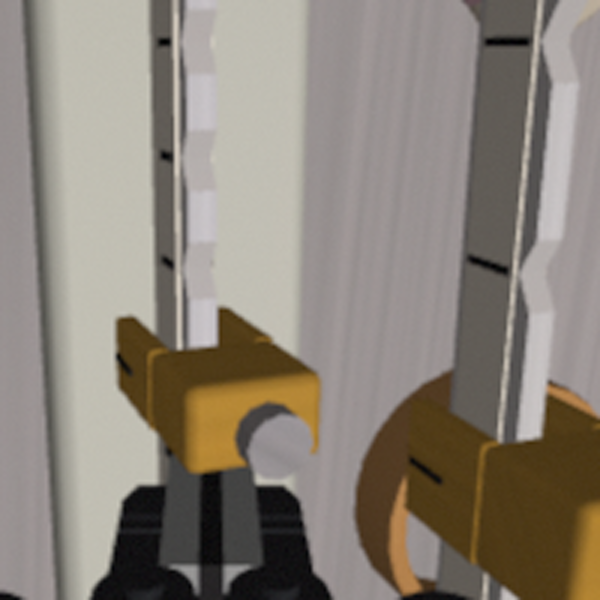

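The small poise snapped ahead of the fingertip: force went to 0, the knob sits visibly lower, and its former next tick is now under the cheek. Backing off to verify.

Request:
send_rows(deltas=[[-0.004, 0, 0, 0, 0, 0, 1], [-0.006, 0, -0.002, 0, 0, 0, 1], [-0.004, 0, -0.025, 0, 0, 0, 1], [-0.01, 0, -0.035, 0, 0, 0, 1], [-0.02, 0, -0.03, 0, 0, 0, 1]])

```text
time_s: 11.13
ee_pos: [0.4726, -0.1584, 0.2719]
tcp_rot: [2.802, -0.007, 1.64]
wrist_force: [1.9, -0.6, 0.1]
gripper_width: -0.0003
```

```bash
python3 - <<'E'
from h import *
plan(*b2w(0,-.150),.29)
E
```

```text
[-0.0111, 0.0283, 0.0035, 6.48, -0.16, 0.09]
[-0.011, 0.0286, 0.0003, 6.48, -0.16, 0.09]
[-0.011, 0.0285, -0.0029, 6.48, -0.16, 0.09]
rows 3 t 11.1333 ee [ 0.4726 -0.1584  0.2719] bal [-0.0839 -0.1172] rpy [ 2.8023 -0.0072  1.6397] F [ 1.89 -0.57  0.07] w -0.0002550942421388743
```

Request:
send_rows(deltas=[[-0.011, 0.028, 0, 6.5, 0, 0, 1], [-0.011, 0.028, -0.003, 6.5, 0, 0, 1], [-0.011, 0.028, -0.005, 6.3, 0, 0, 1], [0, 0, 0, 0, 0, 0, 1], [0, 0, 0, 0, 0, 0, 1]])

```text
time_s: 11.55
ee_pos: [0.554, -0.1966, 0.3069]
tcp_rot: [3.141, -0.0, 1.628]
wrist_force: [-0.4, -0.4, 0.6]
gripper_width: 0.0002
```

```bash
python3 - <<'E'
from h import *
im,c=snap('wrist','w11.png'); plan(*b2w(0,-.150),.29)
cv2.imwrite('pics/w11z.png',cv2.resize(im[:240,250:410,::-1],None,fx=3.3,fy=2.5,interpolation=2))
cv2.imwrite('pics/w11.png',cv2.resize(im[:200,250:410,::-1],None,fx=3,fy=3,interpolation=2))
snap('side','s5.png'); snap('top','t5.png')
a=cv2.imread('pics/s5.png')[170:350,210:430]; cv2.imwrite('pics/s5z.png',cv2.resize(a,None,fx=3.3,fy=3.3,interpolation=2))
E
```

```text
[0.0104, 0.0054, 0.0162, 0.06, -0.03, -0.33]
rows 1 t 11.6 ee [ 0.5536 -0.1966  0.3062] bal [-0.0055 -0.1604] rpy [ 3.1406e+00 -5.0000e-04  1.6278e+00] F [-0.34  0.31 -0.77] w 1.033836121903447e-05
```

View pics/w11.png

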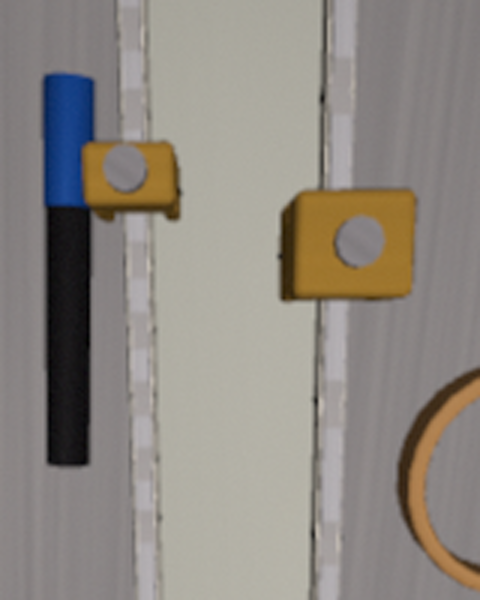

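View pics/s5z.png

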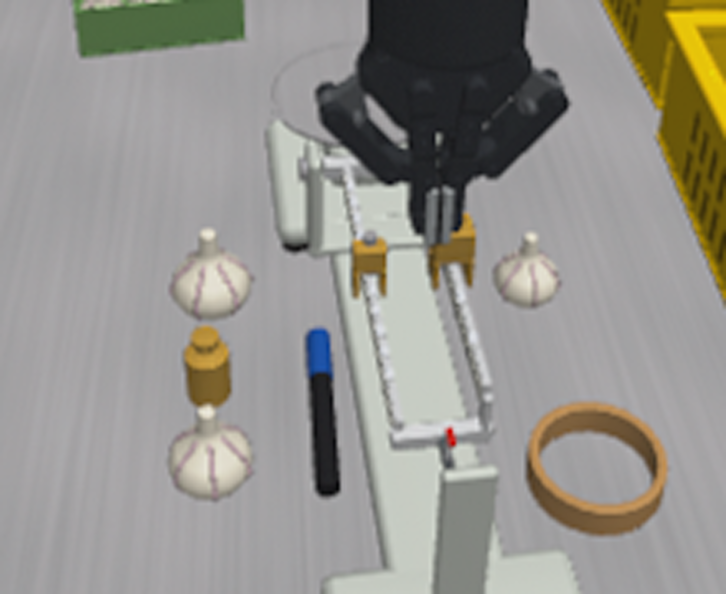

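Both knobs are seen cleanly: small at zoomed (125,167), big at (360,241). The bystanders stand as before. Now a numeric check against the notches.

```bash
python3 - <<'E'
from h import *
from scipy.optimize import least_squares
im,c=snap('wrist','w12.png')
def P(q,x,y,h):
    a=q[2]; return proj(c,[q[0]+x*np.cos(a)-y*np.sin(a),q[1]+x*np.sin(a)+y*np.cos(a),h])
# dense match: darker notch patches; use existing estimate then print profile along beams
q=[.5510,-.0330,.0635]
g=cv2.cvtColor(im,cv2.COLOR_RGB2GRAY).astype(float)
best=[]
import itertools
for dx,dy in itertools.product(np.arange(-4,4.1,.5),np.arange(-6,6.1,.5)):
    qq=[q[0]+dx/1e3,q[1]+dy/1e3,q[2]]; sc=0
    S=lambda x,y,h:g[int(round(P(qq,x,y,h)[1]))%400,int(round(P(qq,x,y,h)[0]))%640]
    for k in (6.7,7,8,9): pass
    for k in (7,8,9): 
        for w in (-.002,0,.002): sc+=S(-.025,.035-.018*(k+.5)+w,.112)-S(-.025,.035-.018*k+w,.112)
    for k in (2,4): 
        for w in (-.003,0,.003): sc+=S(.025,.035-.036*(k+.5)*1+w,.135)*(k==4)+S(.025,.035-.036*1.55+w,.135)*(k==2)-S(.025,.035-.036*k+w,.135)
    best.append((sc,dx,dy))
best.sort(reverse=True);print(best[:5])
dx,dy=np.mean([b[1:] for b in best[:5]],axis=0); qq=[q[0]+dx/1e3,q[1]+dy/1e3,q[2]]
a3=cv2.resize(im[:200,250:410,::-1],None,fx=3,fy=3,interpolation=2)
for k in range(2,11):
    u,v=P(qq,-.025,.035-.018*k,.112);cv2.circle(a3,(int((u-250)*3),int(v*3)),3,(0,0,255),-1);cv2.putText(a3,str(k),(int((u-250)*3)-40,int(v*3)),0,.5,(0,0,255))
for k in range(1,6):
    u,v=P(qq,.025,.035-.036*k,.135);cv2.circle(a3,(int((u-250)*3),int(v*3)),3,(255,0,0),-1);cv2.putText(a3,str(k),(int((u-250)*3)+40,int(v*3)),0,.5,(255,0,0))
cv2.imwrite('pics/w12z.png',a3)
for n,u,v,h in (('rear',360,241,.171),('front',125,167,.1445)):
    p=atz(c,250+u/3,v/3,h);d=p[:2]-qq[:2];a=qq[2];print(n,d[0]*np.cos(a)+d[1]*np.sin(a),-d[0]*np.sin(a)+d[1]*np.cos(a))
E
```

```text
[(np.float64(240.0), np.float64(0.5), np.float64(-2.5)), (np.float64(239.0), np.float64(0.0), np.float64(-2.5)), (np.float64(238.0), np.float64(0.5), np.float64(-3.0)), (np.float64(237.0), np.float64(0.5), np.float64(-2.0)), (np.float64(237.0), np.float64(0.0), np.float64(-2.0))]
rear 0.021850016312988198 -0.0709084577089692
front -0.0278261475889999 -0.05300407654446368
```

View pics/w12z.png

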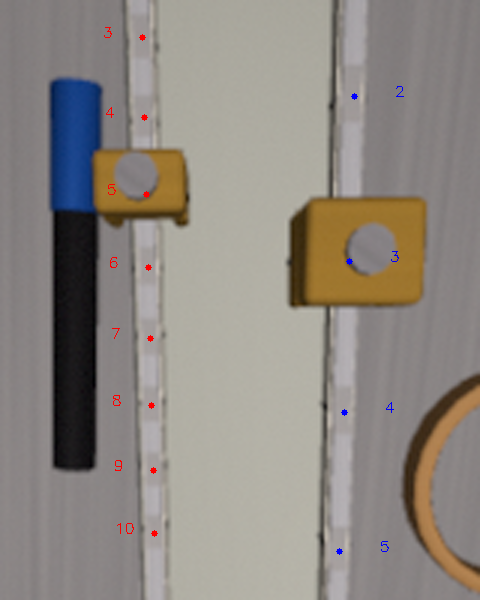

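The overlay puts the small poise exactly at notch 5 (50 g) and the big one at notch 3 (300 g). Knob pixels from the settled picture are (136,175) and (371,248), so I'll recompute with those before handing in.

```bash
python3 - <<'E'
from h import *
c=vision.calibration('wrist'); qq=[.5513,-.0354];a=.0635
for n,u,v,h in (('rear',371,248,.171),('front',136,175,.1445)):
    p=atz(c,250+u/3,v/3,h);d=p[:2]-qq[:2];print(n,d[0]*np.cos(a)+d[1]*np.sin(a),-d[0]*np.sin(a)+d[1]*np.cos(a))
s=arm.sense();print(s['time_s'],s['wrist_force'],s['ee_pos'])
print(arm.sign_off())
E
```

```text
rear 0.023829587557198918 -0.07193953983590434
front -0.025841629328647548 -0.05432659517263439
11.75 [0.33584746 0.83758861 0.79538039] [ 0.5507442  -0.19499344  0.30781607]
the job is handed in; nothing more can be done
None
```

The balance is set to 350 g: the big poise was pushed first to its 300 g notch, then the small one to its 50 g notch, and the job is handed in at about 11.8 s. I pushed with a shut fingertip only. For the small poise I tilted the tool 20° so the gripper would clear the big one.

**Position:** in the last wrist picture the big poise is at balance y −71.9 mm (notch at −73) and the small one at −54.3 mm (notch at −55). An earlier picture gave −73.7 mm for the big poise. Notch counts drawn on the picture gave the same two notches.

**Pin drop:** the push force fell to about 0 N at both notches. When I pushed on slightly, the big poise resisted with 2 N. The small poise jumped ahead of the fingertip and its knob sat visibly lower. I did not measure the pin depth directly; the full drop is inferred from these signs.

**Forces:** the largest reading during the pushes was about 6 N.

**Disagreement:** camera position estimates differed by up to about 3 mm between views, so I judged the poises relative to notches in the same picture.

**Bystanders:** the garlic bulbs, check weight, tape, marker and punnet looked unmoved in the last side view. At hand-in the gripper was clear of everything, with its fingertips about 60 mm above the knobs.

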